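# Flip up the guard tab and take the push-and-turn cap off a detergent canister

## Robot

A 6-joint arm with a two-finger parallel gripper is mounted at the origin on the work surface. World frame = base frame: x ahead of the robot, y to its left, z up, the work surface at z = 0. Lengths are in mm, angles in rad, forces in N, time in s.
With the tool pointing down it reaches from about 225 to 725 mm from the base axis. Payload 3.1 kg.
Tool frame: the origin (TCP) lies between the finger pads; the fingertips stand 22 mm ahead of it and the grasp point (between the pads) lies 3 mm ahead of it (nose_length is the distance from the TCP to the fingertips, in mm); z points along the fingers, y is the direction in which the jaws open and shut (so a half turn about z gives the same grasp; the last joint's range is limited). The gripper opens to 85 mm and grips with 20 to 120 N. Pads are 22 mm wide; open, the fingers measure 114 mm over their backs; the gripper's body (76 mm by 85 mm) begins 54 mm behind the grasp point. The pads swing forward as they close: fully open they stand 13 mm farther back than shut.
Start: joints at [1.104, 0.048, 0.099, 1.622, 0, 1.443], TCP at [174.493, 495.146, 253.312] pointing down, gripper open.
Joint ranges: [-2.91, 2.91], [-0.99, 1.94], [-1.21, 1.42], [-2.12, 2.29], [-1.49, 1.47], [-3.14, 3.14]. Speed limits (rad/s): [2.79, 2.79, 3.14, 3.14, 3.14, 3.14].

## Interface

Orientations are given as a unit quaternion [w, x, y, z].
In Python, from station import get_obs, camera, sign_off, nose_length gives the robot as it stands.
- The arm moves only by the tool play_rows, never from a script. Its argument "targets" is one flat list of numbers, 7 for each row, row after row: the closure, from -1 (fully open) to 1 (shut), so that 0 is half open, then the shift along the tool's x, y, z normalised to -1 to 1, where 1 is 0.5 m, then the turn, a rotation vector about the tool's x, y, z normalised to -1 to 1, where 1 is pi rad. A call has 1 to 10 rows; each row shifts and turns the pose as measured when the row begins, along the tool's axes as they then stand; what a row does not reach is not made up. A row lasts 1/8 s, in which the tool goes at most 62.5 mm and 10.7 degrees, less where a joint would pass 70% of its speed; a pose out of reach is approached as far as the arm can. A call with a number of a shift or a turn outside -1 to 1 is refused whole. A call with a gripper value outside its range is refused whole. The fingers move at their own pace and stop on an object; "grip_force" is the grip in N (left out, the last holds). Time passes only in rows, so rows that do not move let the fingers close. It gives the time, the measured TCP pose, the force and the opening at its end, in the units of the state.
- get_obs(): the state, without advancing time (a new reading comes with each control period).
- camera(name): name is "side" or "top" or "wrist"; returns a dict with "pixels" (420x560x3 uint8, red, green, blue), "range_z" (420x560 float32, mm along the optical axis (not along the pixel's ray), 0 where there is no reading), "intrinsics" (3x3 intrinsics, pixels), "k1" (the pictures are not rectified: a ray, as slopes to the right and down, at radius r is drawn at 1 + k1 r^2 times it, then the intrinsics apply), "rvec" (rotation vector, rad) and "tvec" (3), from world to camera coordinates, as OpenCV has them. Camera axes: x right, y down, z forward; pixel columns grow to the right and rows downward; lengths in mm; the calibration is good to about 2 mm. A picture is of the moment at which its call begins.
- sign_off(): hands the job in, once; it reports no verdict.
The state is a dict: "time_s": time; "joint_pos": joint angles; "joint_velocities": joint speeds; "joint_torque": joint torques, N m; "position": TCP position; "tool_rot": TCP orientation; "force": force on the tool from outside, world axes, zero at the start; "moment": the same for the moment, N m; "finger_gap": finger opening in mm.
Only numpy, scipy, OpenCV 4.12 (cv2) and the standard library are available. Lean on these libraries where they do the work, as an engineer would, in place of code of your own. Each camera call takes 0.05 s, during which the arm holds its last target.

## Task

Open the detergent canister: flip its hinged top tab up and well back past upright, then unscrew the cap beneath it by pushing it down gently against its spring and turning it anticlockwise up to its stop, and lift it off. Stand the cap the right way up, flat on the floor of the shallow metal tray, putting it down rather than dropping it. Never force the cap: do not jam it hard down, against its stop or upwards while it is still locked, leave the tab open, and leave the other things on the table where they are.

Things in the scene. Friction and masses are not known exactly. Their poses are not given: they have to be found in the camera images.
- canister: White plastic canister 140 x 100 mm (along its x, y), fixed in a bolted cradle; its flat shoulder is 115 mm above the table. Origin: centre of its underside on the table, on the vertical axis of neck and cap; z up; +x points from the neck to the tab's hinge post (away from the robot, give or take the yaw). The post (8 x 26 mm in x, y, centre at x = +36 mm) rises 45 mm above the shoulder.
- neck (a point): Point on the neck's axis at shoulder height (115 mm above the table), axes as the canister's. Under the cap three pockets hold its inner lugs: the cap must go down 6 mm before it can turn, and be kept down while it turns anticlockwise (seen from above) about 70 degrees (66 to 74) to a hard stop. Only in the last 10 degrees before the stop can it be lifted straight off, by 20 mm or more.
- cap: Dark steel round ribbed cap, outer diameter 44 mm, height 28 mm, 120 to 195 g, loose, held only by its lugs. Origin: centre of its lower rim, z up along its axis. At the start the rim is 12 mm and the top 40 mm above the shoulder (127 and 155 mm above the table). It stands stably on its rim.
- cap_top (a point): Centre of the cap's flat top. The spring pushes the cap up with 14 N; it takes 20 N to push it down the 6 mm that free it (1 N/mm) and it bottoms at 6.5 mm, beyond which force rises steeply. A push of 20 to 28 N while turning, and up to 0.4 N m against the stop, is right; needs a firm grip. All contact forces between cap and canister (spring, lugs, stop) added up must stay under 90 N.
- seal: Sprung rubber disc, 24 mm across, 2 mm thick, on top of the neck inside the cap, touching the inside of the cap's top; hidden until the cap is off. Origin: centre of its underside, 34 mm above the shoulder. More than 35 N on it crushes it.
- tab (a joint): Angle of the dark steel flip-top tab in rad: 0 closed (flat over the cap), 1.57 upright, 2.6 fully open (its stop); it starts at 0 to 0.15. A friction hinge (0.15 N m, about 2 N at the crossbar) keeps it where it is left. It opens upwards and over towards the canister's +x.
- tab_hinge (a point): Hinge axis of the tab, 36 mm from the cap's axis along the canister's +x and 46 mm above the shoulder (161 mm above the table); the axis runs along the canister's y.
- tab_bar (a point): Centre of the crossbar at the tab's free end: 12 mm thick, 24 mm long along the canister's y, 83 mm from the hinge axis (closed: 47 mm from the cap's axis, 161 mm above the table). Pinched from above by its two end faces it turns between the fingers as the tab swings. A tongue 14 mm wide, 4 mm thick leads to a round cover, 50 mm across, 3 mm above the cap's top.
- tray: Fixed shallow open aluminium tray, 130 x 130 mm, walls 22 mm high and 4 mm thick, flat floor 4 mm thick. Origin: centre of its underside on the table, z up.
- roll_low: Bystander: low roll of paper labels, 110 mm diameter, 55 mm high, loose; it stands on the other side of the canister from the tray. Origin: centre of its underside.
- roll_a: Bystander: roll of paper labels, 90 mm diameter, 100 mm high, loose, far side of the table. Origin: centre of its underside.
- roll_b: Bystander: roll of paper labels, 76 mm diameter, 85 mm high, loose, far side of the table. Origin: centre of its underside.
- sample_bottle: Bystander: small white bottle, 56 mm diameter, 130 mm high, loose, behind the canister. Origin: centre of its underside.
- tape_measure: Bystander: black tape measure, 62 x 32 x 55 mm high, loose, near side. Origin: centre of its underside.
- marker: Bystander: felt marker lying flat, about 120 mm long, 13 mm thick, loose. Origin: underside, near its middle.
- label_core: Bystander: cardboard tube standing on end, 42 mm diameter, 50 mm high, loose. Origin: centre of its lower end.
- coder: Bystander: black hand-held label coder lying flat, about 185 x 60 x 30 mm, loose, at the right-hand side. Origin: underside of its wide part.
Things that resemble listed ones, but are neither listed nor needed, are in the scene too. Of the things shaped like the canister, the white one is meant.

How it is judged (in metres and radians):
On the way, in this order (a step that is already met when the one before it is completed fails the run):
1. the tab is flipped back past upright (beyond 1.75 rad) while the cap still sits on the neck (value of joint tab above 1.75 rad and z of cap in the frame of canister below 0.131 m and horizontal distance between cap and canister below 0.004 m), for 0.2 s.
2. the cap is unscrewed and lifted clear of the neck (z of cap in the frame of canister above 0.145 m), for 0.1 s.
At the end, for the whole second after the job is handed in: The tab is still open beyond 1.75 rad; the cap stands still, right way up (within 0.1 rad) and flat on the tray's floor (rim within 4 mm of it), its axis within 56 mm of the tray's centre (value of joint tab above 1.75 rad and horizontal distance between cap and tray below 0.056 m and z of cap in the frame of tray between 0.002 and 0.008 m and angle between cap's own z axis and vertical below 0.1 rad and linear speed of cap below 0.02 m/s); the robot touches nothing.
It fails at once if the cap is pushed down too hard: more than 35 N on the seal (contact force between cap and seal above 35 N).
It fails at once if the cap is forced: the contact forces between cap and canister add up to more than 90 N (contact force between cap and canister above 90 N).
It fails at once if the cap is dropped: it moves faster than 0.5 m/s while its rim is less than 40 mm above the table (height (world z) of cap below 0.04 m and linear speed of cap above 0.5 m/s).
It fails at once if a bystander is moved by more than 30 mm (distance of any of roll_low, roll_a, roll_b, sample_bottle, tape_measure, marker, label_core, coder from where it was at the start of the episode above 0.03 m).
It also fails if it takes over 72 s, if anything falls off the work surface, if the arm or the gripper's body presses on something with over 40 N, if the wrist force passes 120 N, or if a joint passes its speed limit or range.

## Working session

There is one attempt and no reset: what is moved stays moved. The work goes in short steps, Python scripts to look and compute and a tool call to move; the robot and the scene stay as the last step left them, time stands still between calls to the robot, and variables do not carry over. Pictures are saved under pics/ and viewed, and the job is handed in when it is done.

Besides the shell and the picture viewer there is one more tool, called by a JSON object that holds its "api" and its "payload", one argument or row to a line. play_rows: Moves the arm, as the interface text tells. Scaled input: -1 to 1 covers 0.5 m each way for a shift and pi rad each way for a turn. Its arguments: {"type":"object","properties":{"targets":{"type":"array"},"grip_force":{"type":"number"}},"required":["targets"]}

```bash
mkdir -p pics; ls
cat > h.py <<'E'
import numpy as np, cv2
from station import get_obs, camera, nose_length
def shot(n,f):
    c=camera(n); cv2.imwrite('pics/'+f+'.png',cv2.cvtColor(c['pixels'],cv2.COLOR_RGB2BGR)); np.savez('pics/'+f+'.npz',**c); return c
def load(f): return dict(np.load('pics/'+f+'.npz'))
def slopes(c,uv):
    K=np.array(c['intrinsics'],float);k=float(c['k1'])
    uv=np.atleast_2d(np.array(uv,float)); return cv2.undistortPoints(uv[:,None],K,np.array([k,0,0,0.]))[:,0]
def RT(c):
    return cv2.Rodrigues(np.array(c['rvec'],float))[0],np.array(c['tvec'],float).ravel()
def onplane(c,uv,z):
    R,t=RT(c);s=slopes(c,uv);d=np.c_[s,np.ones(len(s))]@R;o=-R.T@t
    return o+d*((z-o[2])/d[:,2])[:,None]
def pts(c,uv):
    R,t=RT(c);uv=np.atleast_2d(uv);s=slopes(c,uv);z=c['range_z'][uv[:,1].astype(int),uv[:,0].astype(int)]
    return (np.c_[s,np.ones(len(s))]*z[:,None]-t)@R
def cloud(c):
    v,u=np.mgrid[0:420,0:560];uv=np.c_[u.ravel(),v.ravel()];P=pts(c,uv);P[c['range_z'].ravel()==0]=np.nan
    return P.reshape(420,560,3)
def proj(c,P):
    return cv2.projectPoints(np.atleast_2d(np.array(P,float)),np.array(c['rvec'],float),np.array(c['tvec'],float),np.array(c['intrinsics'],float),np.array([float(c['k1']),0,0,0]))[0][:,0]
E
python3 - <<'E'
from h import *
print(get_obs(), nose_length if not callable(nose_length) else nose_length())
for n in ('side','top','wrist'):
    c=shot(n,n+'0'); R,t=RT(c); print(n,c['k1'],-R.T@t,R[2])
E
```

```text
pics
{'time_s': 0.0, 'joint_pos': array([ 1.10419951e+00,  4.87351866e-02,  9.75758520e-02,  1.62198978e+00,
       -6.86517015e-06,  1.44300101e+00]), 'joint_velocities': array([-0.00071281, -0.00037661,  0.0004565 ,  0.00011818, -0.002289  ,
        0.00067767]), 'joint_torque': array([-1.11252793e-03, -3.38782418e+01,  3.20015788e+01,  2.05317861e-02,
       -2.36240694e-04, -2.38652277e-06]), 'position': array([174.24374311, 494.64507414, 252.11416835]), 'tool_rot': array([-3.41213665e-04,  1.68591586e-01,  9.85685291e-01, -1.12582814e-03]), 'force': array([-0.11770198, -0.78627187,  0.57823967]), 'moment': array([-0.01365229,  0.00401256,  0.02523041]), 'finger_gap': 85.41203551571307} 22.0
side -0.059899800194379196 [351.25806515 696.8051863  549.82050698] [ 0.16080694 -0.87592057 -0.45486732]
top -0.11199979141219062 [ 266.75092342  -78.15849893 1558.12100935] [ 0.16774838  0.01030477 -0.98577599]
wrist -0.08306912153179238 [ 94.89985802 520.80559806 374.16802041] [ 0.30384512 -0.10895724 -0.94647053]
```

View pics/side0.png

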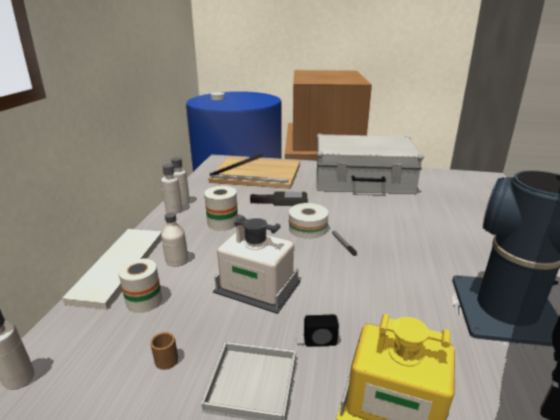

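View pics/top0.png

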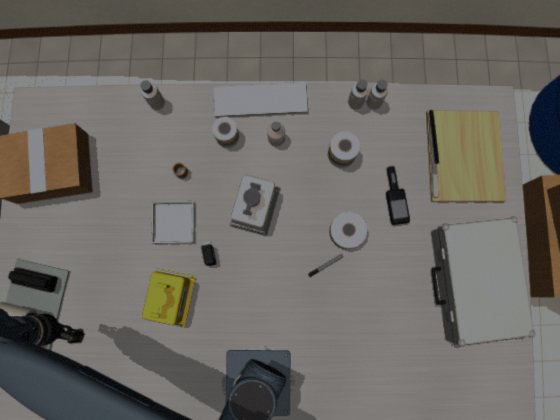

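View pics/wrist0.png

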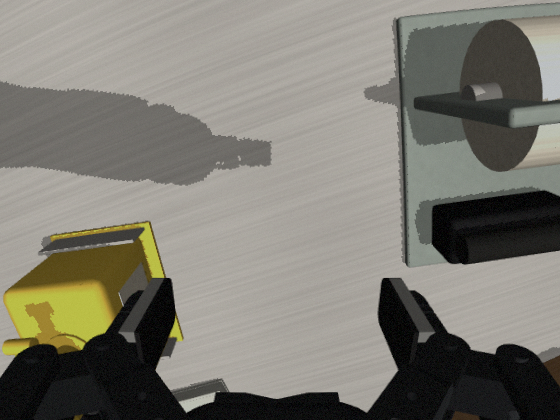

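The side view shows the white canister at about (257,258) with its dark cap and tab on top. The tray is at (252,380) and the low roll at (308,220). In the top view the canister is at (255,205), the tray at (174,223), the tape measure at (209,255) and the bottle at (276,133). Next I'll zoom in and measure.

Run:
```python
from h import *
a=cv2.imread('pics/top0.png')[160:250,130:290]; b=cv2.imread('pics/side0.png')[205:315,200:310]
cv2.imwrite('pics/z0.png',np.hstack([cv2.resize(a,None,fx=5,fy=5)[:450,:],np.zeros((450,0,3),np.uint8)]))
cv2.imwrite('pics/z1.png',cv2.resize(b,None,fx=5,fy=5))
c=load('top0');P=cloud(c)
img=c['pixels'].astype(int)
reg=np.zeros((420,560),bool);reg[170:250,225:290]=1
Z=P[...,2]
# shoulder
m=reg&(abs(Z-115)<6)
q=np.argwhere(m)[:,::-1].astype(np.float32); print('shoulder n',len(q),P[m].mean(0))
r=cv2.minAreaRect(P[m][:,:2].astype(np.float32));print('shoulder rect',r)
m=reg&(Z>140);print('tab n',m.sum(),P[m].mean(0),P[m].min(0),P[m].max(0)); print(cv2.minAreaRect(P[m][:,:2].astype(np.float32)))
# tray
reg[:]=0;reg[195:250,145:200]=1
m=reg&(Z>13)&(Z<40);print('tray walls',m.sum(),cv2.minAreaRect(P[m][:,:2].astype(np.float32)),Z[reg&(Z<13)].mean())
# table
print('table',np.nanmedian(Z[270:330,200:225]))
# side
c=load('side0');P=cloud(c);Z=P[...,2]
reg=np.zeros((420,560),bool);reg[205:315,205:305]=1
m=reg&(Z>150);print('side tab',P[m].mean(0),P[m].min(0),P[m].max(0),cv2.minAreaRect(P[m][:,:2].astype(np.float32)))
m=reg&(abs(Z-115)<3);print('side shoulder',cv2.minAreaRect(P[m][:,:2].astype(np.float32)))
reg[:]=0;reg[340:418,200:300]=1
m=reg&(Z>15)&(Z<30);print('side tray',cv2.minAreaRect(P[m][:,:2].astype(np.float32)),np.median(Z[375:385,245:260]))
```

```text
shoulder n 1065 [529.75203435  15.0471517  115.58489055]
shoulder rect ((533.5188598632812, 16.028945922851562), (99.1444091796875, 138.8020477294922), 75.1834945678711)
tab n 363 [531.34690204  16.62072925 165.92446298] [481.06257504  -8.16698173 141.99215423] [574.73137569  40.10498851 177.21466442]
((527.901611328125, 15.957313537597656), (93.66990661621094, 48.26487731933594), 0.06604386121034622)
tray walls 315 ((481.78997802734375, 270.97674560546875), (132.1754608154297, 130.51866149902344), 1.7177019119262695) 3.946646210614615
table 1.6162616368891705
side tab [528.6867613   19.49532926 162.51465261] [478.84366637 -11.07765335 150.0162315 ] [575.53191186  39.18633497 170.20601174] ((525.1142578125, 16.91778564453125), (50.032894134521484, 92.35087585449219), 66.06825256347656)
side shoulder ((531.6025390625, 14.431648254394531), (96.28775024414062, 135.42068481445312), 74.54308319091797)
side tray ((480.9286804199219, 268.2469177246094), (131.60293579101562, 133.22091674804688), 1.1494956016540527) nan
```

View pics/z0.png

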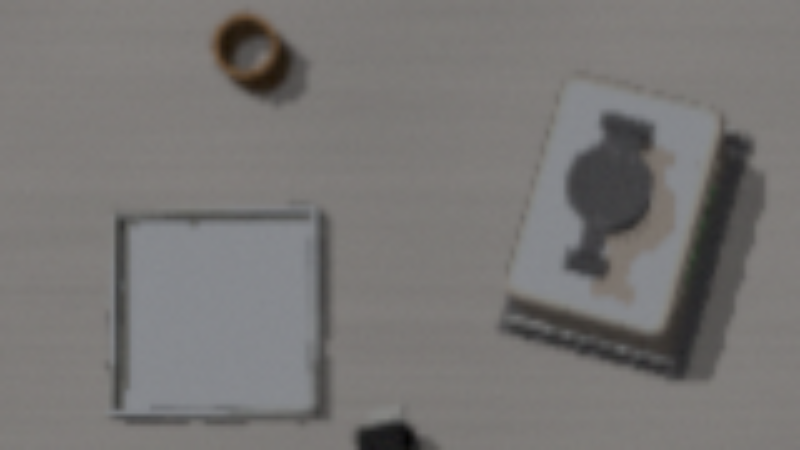

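View pics/z1.png

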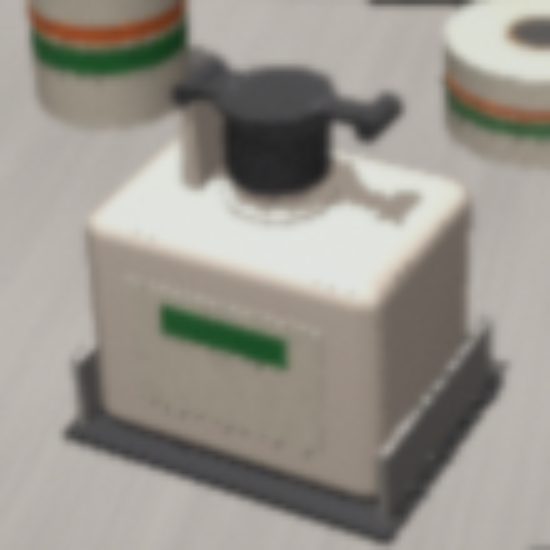

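Run:
```python
from h import *
c=load('top0');P=cloud(c);Z=P[...,2]
for n,(u,v,r) in dict(roll_low=(349,230,20),roll_a=(345,149,18),roll_b=(226,131,15),bottle=(276,133,11),tape=(209,255,9),marker=(325,266,10),core=(180,170,9),coder=(398,200,20),yellow=(168,297,22)).items():
    w=P[v-r:v+r,u-r:u+r].reshape(-1,3); w=w[w[:,2]>9]; print(n,np.median(w,0).round(),w.min(0).round(),w.max(0).round())
```

```text
roll_low [ 453. -267.   56.] [ 399. -335.   10.] [ 521. -214.   66.]
roll_a [ 693. -255.  100.] [ 656. -323.    9.] [ 778. -212.  111.]
roll_b [753. 106.  84.] [721.  66.   9.] [828. 158.  98.]
bottle [743. -51.  90.] [725. -75.   9.] [778. -21. 137.]
tape [378. 151.  56.] [352. 133.   9.] [406. 180.  67.]
marker [ 350. -198.   14.] [ 320. -229.    9.] [ 374. -170.   22.]
core [641. 248.  40.] [619. 228.   9.] [678. 270.  59.]
coder [ 542. -423.   30.] [ 489. -478.    9.] [ 618. -384.   42.]
yellow [253. 254. 116.] [187. 208.   9.] [318. 319. 175.]
```

{"api": "play_rows", "payload": {
  "targets": [-0.3, -0.087, -0.068, 0, 0, 0, -0.003, -0.3, -0.087, -0.068, 0, 0, 0, -0.003, -0.3, -0.087, -0.068, 0, 0, 0, -0.003, -0.3, -0.087, -0.068, 0, 0, 0, -0.003, -0.3, -0.087, -0.068, 0, 0, 0, -0.003, -0.3, -0.087, -0.068, 0, 0, 0, -0.003, -0.3, -0.087, -0.068, 0, 0, 0, -0.003, -0.3, -0.087, -0.068, 0, 0, 0, -0.003],
  "grip_force": 60
}}

```text
time_s: 1.15
position: [430.1, 123.5, 249.2]
tool_rot: [-0.001, 0.125, 0.992, -0.002]
force: [-0.3, -0.3, 0.4]
finger_gap: 55.7
```

{"api": "play_rows", "payload": {
  "targets": [-0.3, -0.061, -0.079, 0, 0, 0, 0, -0.3, -0.061, -0.079, 0, 0, 0, 0, -0.3, 0, 0, 0, 0, 0, 0]
}}

```text
time_s: 1.52
position: [471.6, 25.4, 247.6]
tool_rot: [-0.002, 0.128, 0.992, -0.002]
force: [-0.3, 0.1, -0.3]
finger_gap: 55.3
```

Run:
```python
from h import *
c=shot('wrist','w1')
print(get_obs()['position'],get_obs()['tool_rot'])
```

```text
[470.93404833  26.79881598 247.6835171 ] [-0.00189403  0.12735008  0.99185483 -0.00153706]
```

View pics/w1.png

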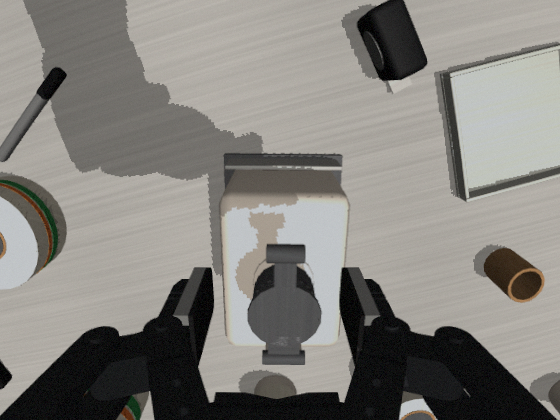

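The wrist view shows the bar at (286,253), the cover at (285,310), the hinge end at (284,357), and the tray at top right.

Run:
```python
from h import *
c=load('w1');P=cloud(c);Z=P[...,2];im=c['pixels'].astype(int)
dark=im.sum(2)<330
def st(n,v0,v1,u0,u1,zl=140):
    m=np.zeros((420,560),bool);m[v0:v1,u0:u1]=1;m&=(Z>zl)&(Z<200)
    Q=P[m];print(n,m.sum(),np.median(Q,0).round(1),Q.min(0).round(1),Q.max(0).round(1));return Q
a=np.deg2rad(-15);X=np.array([np.cos(a),np.sin(a)]);Y=np.array([-X[1],X[0]])
B=st('bar',238,268,255,320);C=st('cover',270,348,240,330,150);H=st('hinge',350,366,255,312)
for n,Q in (('bar',B),('cover',C),('hinge',H)):
    xy=Q[:,:2]-[532.5,15.3]; x=xy@X;y=xy@Y
    print(n,'x',np.percentile(x,[1,50,99]).round(1),'y',np.percentile(y,[1,50,99]).round(1),'z',np.percentile(Q[:,2],[5,50,95]).round(1))
m=np.zeros((420,560),bool);m[195:345,220:350]=1;m&=abs(Z-115)<3
print(cv2.minAreaRect(P[m][:,:2].astype(np.float32)))
(x,y),r=cv2.minEnclosingCircle(C[:,:2].astype(np.float32));print(x,y,r)
# line fit edges: angle from bar ends
print(cv2.minAreaRect(B[B[:,2]>155][:,:2].astype(np.float32)),cv2.minAreaRect(np.vstack([B[B[:,2]>155],H])[:,:2].astype(np.float32)))
# tray
m=np.zeros((420,560),bool);m[40:205,438:560]=1
```

```text
bar 827 [486.5  24.5 169.3] [479.6  12.3 161.6] [498.5  37.5 172.3]
cover 4229 [529.   13.8 165.5] [496.8 -12.3 150. ] [568.4  36.7 168.6]
hinge 636 [565.2   3.4 166. ] [557.2 -12.4 158.9] [574.4  18.2 169.1]
bar x [-51.3 -47.  -36.6] y [-14.3  -2.7   9.3] z [165.4 169.3 171.3]
cover x [-33.4  -2.8  26.6] y [-25.5  -2.9  19.8] z [163.3 165.5 166.8]
hinge x [29.1 34.4 40.9] y [-17.7  -3.1  11.7] z [163.1 166.  167.8]
((532.4546508789062, 12.121307373046875), (95.59937286376953, 134.90647888183594), 74.87220764160156)
532.38232421875 12.552382469177246 36.115089416503906
((489.5105285644531, 24.260494232177734), (23.970365524291992, 15.226069450378418), 74.80809020996094) ((526.8648071289062, 13.35862922668457), (29.689029693603516, 93.08058166503906), 75.47416687011719)
```

{"api": "play_rows", "payload": {
  "targets": [-0.3, -0.0106, 0.002, 0.05, 0, 0, 0, -0.3, -0.0106, 0.002, 0.05, 0, 0, 0, -0.3, -0.0106, 0.002, 0.04, 0, 0, 0, -0.3, 0, 0, 0, 0, 0, 0]
}}

```text
time_s: 2.08
position: [485.3, 30.0, 176.1]
tool_rot: [-0.002, 0.125, 0.992, -0.0]
force: [-0.1, 0.3, 0.6]
finger_gap: 55.2
```

Run:
```python
from h import *
c=shot('wrist','w2');c=shot('side','s2')
o=get_obs();print(o['position'],o['tool_rot'],o['force'])
a=cv2.imread('pics/w2.png');b=cv2.imread('pics/s2.png')[180:320,180:320]
cv2.imwrite('pics/z2.png',np.hstack([cv2.resize(a,(480,360)),cv2.resize(b,(320,360))]))
```

```text
[486.56535383  29.62708037 178.39988002] [-4.57541582e-04  1.24867983e-01  9.92173168e-01 -4.26946677e-04] [-1.20755832 -0.06045968 -0.67861469]
```

View pics/z2.png

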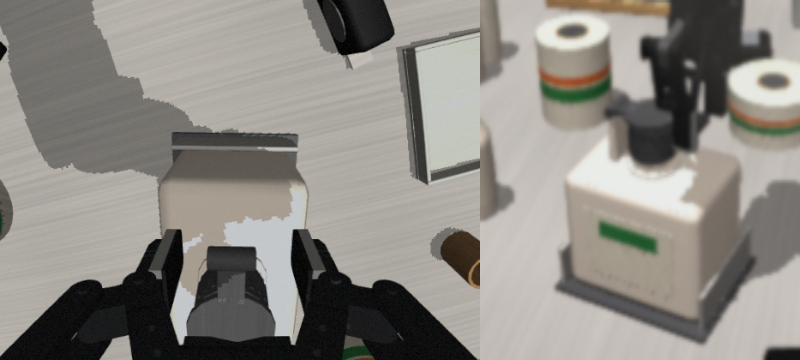

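The bar sits between the fingers, about 2.5 mm off toward −y. I'll correct that, go a little deeper and close.

{"api": "play_rows", "payload": {
  "targets": [-0.3, 0, -0.004, 0.01, 0, 0, 0, 0.5, 0, 0, 0, 0, 0, 0, 0.5, 0, 0, 0, 0, 0, 0, 0.5, 0, 0, 0, 0, 0, 0],
  "grip_force": 40
}}

```text
time_s: 2.68
position: [486.7, 26.9, 176.2]
tool_rot: [0.002, 0.125, 0.992, -0.002]
force: [0.2, 0.3, -2.5]
finger_gap: 22.5
```

Run:
```python
from h import *
c=shot('wrist','w3')
o=get_obs();print(o['position'],o['tool_rot'],o['force'],o['moment'],o['finger_gap'])
```

```text
[486.68529835  26.99669198 176.18363785] [ 0.00167864  0.1245591   0.99220919 -0.0017713 ] [-0.17430723 -0.15547453 -0.32056163] [-0.1196657   0.09315678  0.06986641] 22.611317134396018
```

View pics/w3.png

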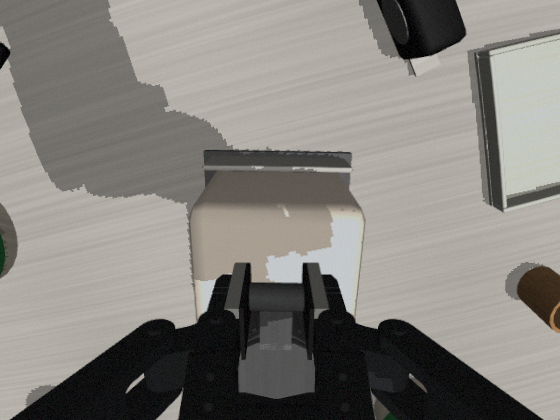

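```bash
cat >> h.py <<'E'
def arc(phi0,phis):
    p=phi0
    for q in phis:
        dx=83*(np.cos(p)-np.cos(q));dz=83*(np.sin(q)-np.sin(p));p=q
        print(round(float(q),2),'tx %.4f ty %.4f tz %.4f'%(-dx/500,-.012*dx/500,-dz/500))
def phi(tcp,off):  # off: canister-plane TCP minus bar (x,z)
    a=np.deg2rad(-15);x=(np.array(tcp[:2])-[532.4,14.8])@[np.cos(a),np.sin(a)];y=(np.array(tcp[:2])-[532.4,14.8])@[-np.sin(a),np.cos(a)]
    bx=x-off[0]-36;bz=tcp[2]-off[1]-161
    return np.arctan2(bz,-bx),np.hypot(bx,bz),y
E
python3 - <<'E'
from h import *
o=get_obs();p=o['position'];print(phi(p,(0,12)))
arc(0.04,np.arange(0.18,1.7,0.15))
E
```

```text
(np.float64(0.03819405230990632), np.float64(83.37455254427657), np.float64(-0.05073564751128646))
0.18 tx -0.0025 ty -0.0000 tz -0.0231
0.33 tx -0.0063 ty -0.0001 tz -0.0241
0.48 tx -0.0098 ty -0.0001 tz -0.0229
0.63 tx -0.0131 ty -0.0002 tz -0.0211
0.78 tx -0.0161 ty -0.0002 tz -0.0189
0.93 tx -0.0188 ty -0.0002 tz -0.0163
1.08 tx -0.0210 ty -0.0003 tz -0.0133
1.23 tx -0.0228 ty -0.0003 tz -0.0100
1.38 tx -0.0240 ty -0.0003 tz -0.0065
1.53 tx -0.0247 ty -0.0003 tz -0.0029
1.68 tx -0.0249 ty -0.0003 tz 0.0009
```

{"api": "play_rows", "payload": {
  "targets": [0.5, -0.0025, 0, -0.0231, 0, 0, 0, 0.5, -0.0063, 0, -0.0241, 0, 0, 0, 0.5, -0.0098, 0, -0.0229, 0, 0, 0, 0.5, -0.0131, 0, -0.0211, 0, 0, 0]
}}

```text
time_s: 3.22
position: [501.3, 23.0, 221.0]
tool_rot: [-0.001, 0.125, 0.992, -0.002]
force: [1.7, -1.6, -7.0]
finger_gap: 22.6
```

Run:
```python
from h import *
o=get_obs();p=o['position'];print(p,o['force'],o['finger_gap'],phi(p,(0,12)))
```

```text
[501.34471414  22.97085666 221.01374749] [ 1.73453421 -1.55773586 -6.96362106] 22.558649023537303 (np.float64(0.6140235277729233), np.float64(83.33395224755066), np.float64(-0.14525795913578518))
```

{"api": "play_rows", "payload": {
  "targets": [0.5, -0.0161, 0, -0.0195, 0, 0, 0, 0.5, -0.0188, 0, -0.0163, 0, 0, 0, 0.5, -0.021, 0, -0.0133, 0, 0, 0, 0.5, -0.0228, 0, -0.01, 0, 0, 0, 0.5, -0.024, 0, -0.0065, 0, 0, 0]
}}

```text
time_s: 3.85
position: [545.5, 11.2, 254.3]
tool_rot: [-0.012, 0.125, 0.992, -0.002]
force: [-4.6, 0.7, -1.4]
finger_gap: 22.4
```

Run:
```python
from h import *
c=shot('side','s4')
o=get_obs();p=o['position'];print(p,o['tool_rot'],o['force'],o['finger_gap'],phi(p,(0,12)))
arc(phi(p,(0,12))[0],np.arange(1.5,2.56,0.15))
cv2.imwrite('pics/z4.png',cv2.resize(cv2.imread('pics/s4.png')[150:320,150:350],None,fx=3,fy=3))
```

```text
[546.98268946  10.70451796 254.7042547 ] [-0.01112349  0.12517839  0.99207056 -0.00162869] [-3.74784144 -0.10046495 -1.04741583] 22.319889585342494 (np.float64(1.3208917716046564), np.float64(84.32368300268158), np.float64(-0.18165411350843857))
1.5 tx -0.0293 ty -0.0004 tz -0.0047
1.65 tx -0.0249 ty -0.0003 tz 0.0001
1.8 tx -0.0246 ty -0.0003 tz 0.0038
1.95 tx -0.0237 ty -0.0003 tz 0.0075
2.1 tx -0.0224 ty -0.0003 tz 0.0109
2.25 tx -0.0205 ty -0.0002 tz 0.0141
2.4 tx -0.0181 ty -0.0002 tz 0.0170
2.55 tx -0.0154 ty -0.0002 tz 0.0196
```

View pics/z4.png

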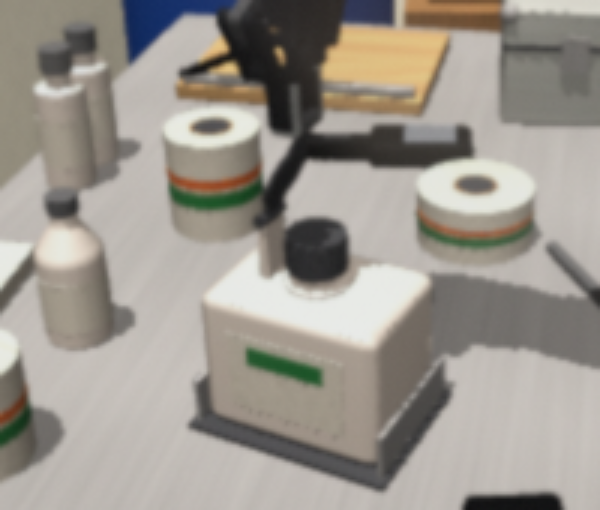

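{"api": "play_rows", "payload": {
  "targets": [0.5, -0.0293, 0, -0.003, 0, 0, 0, 0.5, -0.0249, 0, 0.001, 0, 0, 0, 0.5, -0.0246, 0, 0.004, 0, 0, 0, 0.5, -0.0237, 0, 0.0075, 0, 0, 0]
}}

```text
time_s: 4.4
position: [596.0, -2.5, 255.2]
tool_rot: [-0.011, 0.125, 0.992, -0.002]
force: [-2.9, -1.1, 5.1]
finger_gap: 21.9
```

Run:
```python
from h import *
o=get_obs();p=o['position'];print(p,o['tool_rot'],o['force'],o['finger_gap'],phi(p,(0,12)))
arc(phi(p,(0,12))[0],np.arange(2.0,2.56,0.12))
```

```text
[596.01564676  -2.45716189 255.23589656] [-0.01089472  0.12510799  0.99208092 -0.00217643] [-2.93143527 -1.14235415  5.13743067] 21.851872846925385 (np.float64(1.9196802666674844), np.float64(87.50782077457258), np.float64(-0.20419740635630668))
2.0 tx -0.0123 ty -0.0001 tz 0.0051
2.12 tx -0.0176 ty -0.0002 tz 0.0094
2.24 tx -0.0163 ty -0.0002 tz 0.0114
2.36 tx -0.0148 ty -0.0002 tz 0.0133
2.48 tx -0.0132 ty -0.0002 tz 0.0149
```

{"api": "play_rows", "payload": {
  "targets": [0.5, -0.0123, 0, 0.0091, 0, 0, 0, 0.5, -0.0176, 0, 0.0115, 0, 0, 0, 0.5, -0.0163, 0, 0.0125, 0, 0, 0, 0.5, -0.0148, 0, 0.0145, 0, 0, 0, 0.5, -0.0132, 0, 0.016, 0, 0, 0]
}}

```text
time_s: 5.03
position: [641.1, -14.7, 227.0]
tool_rot: [-0.001, 0.126, 0.992, -0.003]
force: [1.1, -1.4, 4.5]
finger_gap: 21.5
```

Run:
```python
from h import *
o=get_obs();p=o['position'];print(p,o['tool_rot'],o['force'],o['finger_gap'],phi(p,(0,12)))
c=shot('side','s5');c=shot('wrist','w5')
b=cv2.imread('pics/s5.png')[150:320,150:320]
cv2.imwrite('pics/z5.png',np.hstack([cv2.resize(b,(400,400)),cv2.resize(cv2.imread('pics/w5.png'),(400,400))]))
```

```text
[641.06964983 -14.65440527 227.02873502] [-7.67474660e-04  1.25612445e-01  9.92074441e-01 -3.03768970e-03] [ 1.116946   -1.40511395  4.53257552] 21.494551082829908 (np.float64(2.527234100510329), np.float64(93.72918564156662), np.float64(-0.3249957505150662))
```

View pics/z5.png

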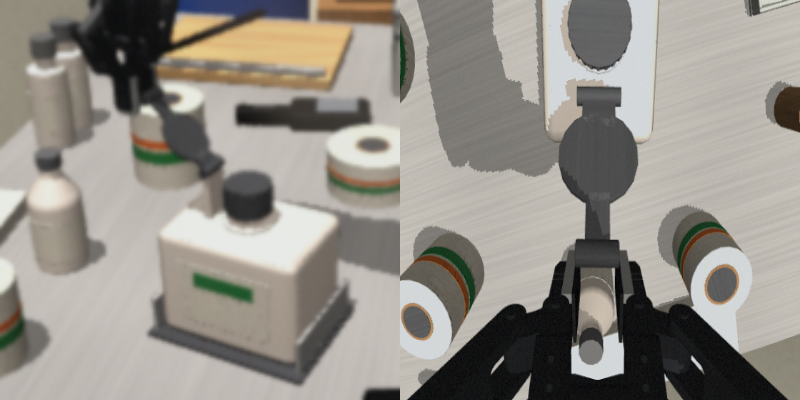

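{"api": "play_rows", "payload": {
  "targets": [-0.2, 0, 0, 0, 0, 0, 0, -0.2, 0, 0, 0, 0, 0, 0, -0.2, 0, 0, -0.05, 0, 0, 0, -0.2, 0, 0, -0.06, 0, 0, 0]
}}

```text
time_s: 5.62
position: [637.6, -11.9, 272.6]
tool_rot: [-0.01, 0.125, 0.992, -0.001]
force: [-0.1, -0.7, 0.8]
finger_gap: 51.3
```

Run:
```python
from h import *
o=get_obs();p=o['position'];print(p,o['tool_rot'],o['force'],o['finger_gap'])
c=shot('wrist','w6')
P=cloud(c);Z=P[...,2];a=np.deg2rad(-15)
D=P[...,:2]-[532.4,14.8];x=D@[np.cos(a),np.sin(a)];y=D@[-np.sin(a),np.cos(a)]
m=(x>36)&(x<120)&(abs(y)<20)&(Z>150)&(Z<260)
Q=np.c_[x[m],Z[m]]
f=np.polyfit(Q[:,0],Q[:,1],1);print(m.sum(),Q.min(0),Q.max(0),'tab angle',np.pi-np.arctan(f[0]))
```

```text
[637.55837301 -11.91633624 272.64191039] [-1.04901808e-02  1.24979681e-01  9.92103354e-01 -9.85642583e-04] [-0.13854711 -0.72769959  0.82118624] 51.33481477209351
6999 [ 36.00383893 163.11864787] [103.19403421 227.44755451] tab angle 2.3596633125172493
```

View pics/w6.png

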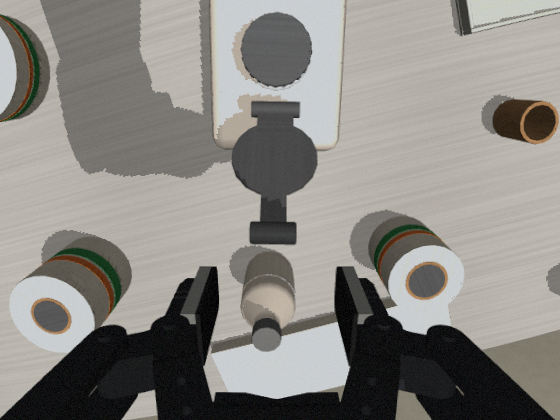

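The tab stands open at about 2.36 rad. The cap top is at (276,49), so I'll measure the cap centre now.

Run:
```python
from h import *
for n in ('w6','w5','s5'):
    c=load(n);P=cloud(c);Z=P[...,2]
    m=(abs(Z-155)<4)&(np.hypot(P[...,0]-532,P[...,1]-14)<30)
    Q=P[m]; mm=m.astype(np.uint8)
    k=cv2.findContours(mm,cv2.RETR_EXTERNAL,cv2.CHAIN_APPROX_NONE)[0];k=max(k,key=cv2.contourArea)[:,0].astype(float)
    W=onplane(c,k,155)[:,:2].astype(np.float32); print(n,m.sum(),np.median(Q[:,2]),cv2.minEnclosingCircle(W),cv2.fitEllipse(W))
```

```text
w6 4095 156.4156708197521 ((533.66015625, 11.942079544067383), 22.366024017333984) ((533.4205322265625, 12.010163307189941), (43.15782928466797, 43.34677505493164), 85.52352905273438)
w5 5419 156.4259125960081 ((533.9464721679688, 12.090436935424805), 22.192155838012695) ((536.728271484375, 11.245091438293457), (34.963993072509766, 45.240787506103516), 165.3214111328125)
s5 210 155.12285827294465 ((532.5308837890625, 17.442827224731445), 25.552223205566406) ((531.1719970703125, 16.397729873657227), (42.614261627197266, 48.06024932861328), 17.989337921142578)
```

{"api": "play_rows", "payload": {
  "targets": [-0.2, 0.1, 0, -0.01, 0, 0, 0, -0.2, 0.1, 0, 0, 0, 0, 0, -0.2, 0, 0, 0, 0, 0, 0]
}}

```text
time_s: 6.05
position: [538.4, 14.4, 277.0]
tool_rot: [-0.013, 0.125, 0.992, -0.0]
force: [1.0, 0.1, -0.3]
finger_gap: 51.3
```

Run:
```python
from h import *
o=get_obs();p=o['position'];print(p,o['tool_rot'],o['force'],o['finger_gap'])
for n in ('top','wrist'):
    c=shot(n,n[0]+'7');P=cloud(c);Z=P[...,2]
    m=(abs(Z-155)<6)&(np.hypot(P[...,0]-532,P[...,1]-14)<26)
    if m.sum()<20: print(n,m.sum());continue
    k=cv2.findContours(m.astype(np.uint8),cv2.RETR_EXTERNAL,cv2.CHAIN_APPROX_NONE)[0];k=max(k,key=cv2.contourArea)[:,0].astype(float)
    W=onplane(c,k,155)[:,:2].astype(np.float32); print(n,m.sum(),np.median(Z[m]),cv2.minEnclosingCircle(W),cv2.fitEllipse(W))
```

```text
[538.35081738  14.44891319 276.98015756] [-1.25847657e-02  1.24680504e-01  9.92117122e-01 -1.11956861e-04] [ 1.01558102  0.06427222 -0.25270954] 51.25717382113387
top 69 156.30066606419248 ((530.9962158203125, 9.473018646240234), 20.360084533691406) ((530.7396850585938, 5.207381725311279), (18.1907901763916, 40.3504638671875), 93.03875732421875)
wrist 2998 156.47464860680986 ((532.86962890625, 12.379460334777832), 22.842914581298828) ((533.0240478515625, 12.489065170288086), (43.365760803222656, 44.72433853149414), 74.64140319824219)
```

View pics/w7.png

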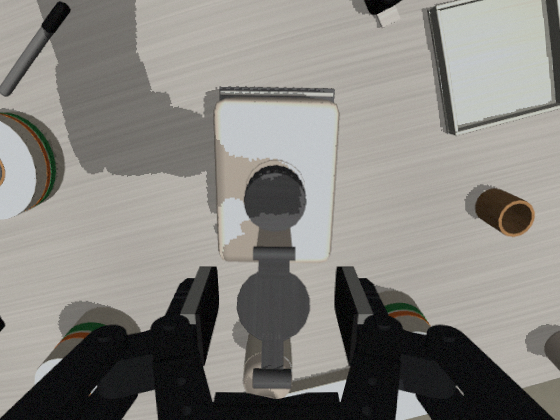

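```bash
cat >> h.py <<'E'
from scipy.spatial.transform import Rotation as Ro
def rel(yaw,target=None):
    o=get_obs();w,x,y,z=o['tool_rot'];R=Ro.from_quat([x,y,z,w]);h=np.deg2rad((yaw+90)/2)
    D=Ro.from_quat([np.cos(h),np.sin(h),0,0]);rv=(R.inv()*D).as_rotvec()
    ty=R.as_matrix()[:,1]
    print('pos',o['position'].round(1),'yaw %.1f'%np.degrees(np.arctan2(ty[1],ty[0])),'tilt',(R.as_matrix()[:,2]).round(4),'F',o['force'].round(1),'M',o['moment'].round(2),'gap',round(o['finger_gap'],1),'t',o['time_s'])
    print('turn norm',(rv/np.pi).round(4),'deg',np.degrees(rv).round(1))
    if target is not None:
        d=np.array(target)-o['position'];print('shift norm now',(R.inv().apply(d)/500).round(4),'in target frame',(D.inv().apply(d)/500).round(4))
E
python3 -c "
from h import *
rel(37,(533,14.6,250))"
```

```text
pos [542.   13.4 278.4] yaw 75.6 tilt [-0.0195  0.0019 -0.9998] F [ 0.3  0.5 -0.2] M [ 0.03 -0.01 -0.  ] gap 50.8 t 6.15
turn norm [-0.003  -0.0056  0.2146] deg [-0.5 -1.  38.6]
shift norm now [ 0.017  -0.0021  0.0571] in target frame [ 0.0127 -0.013   0.0567]
```

{"api": "play_rows", "payload": {
  "targets": [-0.45, 0.006, -0.003, 0, -0.0008, -0.0014, 0.0537, -0.45, 0.006, -0.003, 0, -0.0008, -0.0014, 0.0537, -0.45, 0, 0, 0, -0.0008, -0.0014, 0.0537, -0.45, 0, 0, 0, -0.0008, -0.0014, 0.0537, -0.45, 0, 0, 0, 0, 0, 0]
}}

```text
time_s: 6.78
position: [542.4, 11.1, 278.5]
tool_rot: [0.003, 0.456, 0.89, 0.002]
force: [-0.9, -0.1, 0.4]
finger_gap: 62.1
```

```bash
python3 -c "
from h import *
c=shot('wrist','w8')
rel(37,(533,14.6,200))"
```

```text
pos [542.4  11.1 278.4] yaw 35.8 tilt [ 6.8e-03  4.0e-04 -1.0e+00] F [0.6 0.  0.2] M [ 0.02 -0.04  0.03] gap 61.9 t 6.825
turn norm [ 0.0018  0.0012 -0.0068] deg [ 0.3  0.2 -1.2]
shift norm now [ 0.0173 -0.0121  0.1567] in target frame [ 0.0169 -0.0108  0.1568]
```

View pics/w8.png

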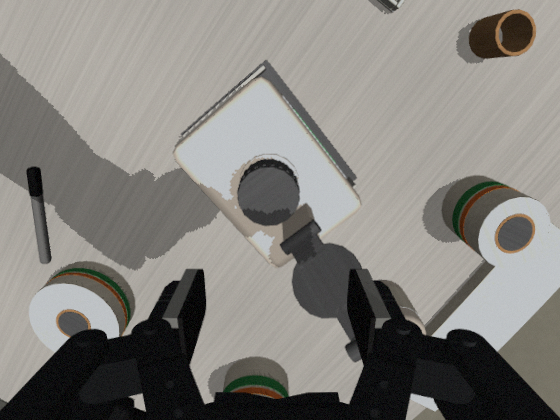

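{"api": "play_rows", "payload": {
  "targets": [-0.45, 0.0085, -0.006, 0, 0, 0, -0.0068, -0.45, 0.0085, -0.006, 0.05, 0, 0, 0, -0.45, 0, 0, 0.05, 0, 0, 0, -0.45, 0, 0, 0.05, 0, 0, 0, -0.45, 0, 0, 0, 0, 0, 0]
}}

```text
time_s: 7.45
position: [533.9, 14.5, 202.3]
tool_rot: [0.004, 0.441, 0.898, 0.002]
force: [0.1, 0.4, 0.3]
finger_gap: 61.8
```

```bash
python3 -c "
from h import *
c=shot('wrist','w9')
rel(37,(533,14.6,150))"
```

```text
pos [534.8  14.5 204. ] yaw 37.7 tilt [ 1.190e-02  4.000e-04 -9.999e-01] F [-0.   0.2  1.4] M [ 0.01 -0.06 -0.03] gap 62.1 t 7.5
turn norm [0.0031 0.0022 0.0038] deg [0.6 0.4 0.7]
shift norm now [ 0.0032 -0.0038  0.1079] in target frame [ 0.0025 -0.0028  0.108 ]
```

View pics/w9.png

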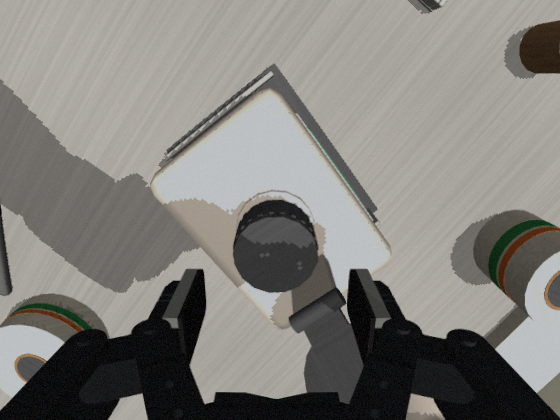

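{"api": "play_rows", "payload": {
  "targets": [-0.45, 0.0025, -0.003, 0.036, 0.003, 0.002, 0.003, -0.45, 0, 0, 0.036, 0, 0, 0, -0.45, 0, 0, 0.028, 0, 0, 0, -0.45, 0, 0, 0, 0, 0, 0]
}}

```text
time_s: 8.0
position: [534.5, 14.4, 153.0]
tool_rot: [0.002, 0.445, 0.896, 0.0]
force: [-0.3, -0.1, -0.0]
finger_gap: 62.0
```

```bash
python3 -c "
from h import *
c=shot('wrist','w10');c=shot('side','s10')
rel(37,(533,14.6,150))
b=cv2.imread('pics/s10.png')[170:300,190:320]
cv2.imwrite('pics/z10.png',np.hstack([cv2.resize(b,(400,400)),cv2.resize(cv2.imread('pics/w10.png'),(400,400))]))"
```

```text
pos [535.4  14.3 154.7] yaw 37.2 tilt [ 0.0064 -0.001  -1.    ] F [ 0.6 -0.1  0.5] M [0.02 0.   0.01] gap 62.0 t 8.1
turn norm [0.0014 0.0015 0.0011] deg [0.3 0.3 0.2]
shift norm now [ 0.0034 -0.0035  0.0094] in target frame [ 0.0033 -0.0035  0.0094]
```

View pics/z10.png

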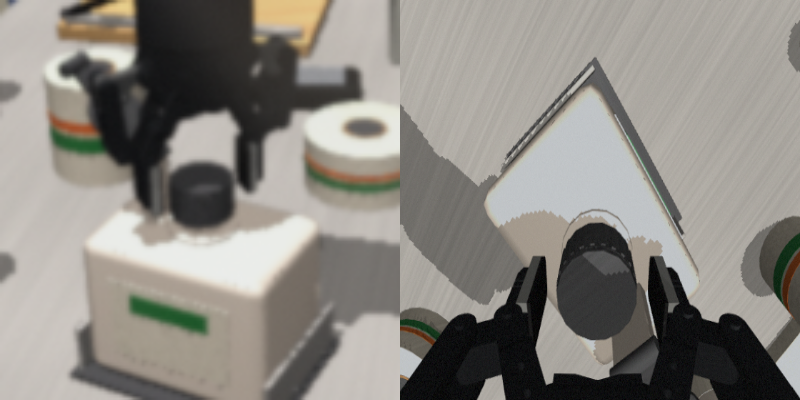

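{"api": "play_rows", "payload": {
  "targets": [-0.45, 0.0033, -0.0035, 0.009, 0.0014, 0.0015, 0.001, 0.3, 0, 0, 0, 0, 0, 0, 0.3, 0, 0, 0, 0, 0, 0, 0.3, 0, 0, 0, 0, 0, 0],
  "grip_force": 60
}}

```text
time_s: 8.6
position: [533.8, 14.6, 151.7]
tool_rot: [0.001, 0.446, 0.895, 0.001]
force: [0.3, -0.6, -1.2]
finger_gap: 42.5
```

```bash
python3 -c "
from h import *
rel(37,(533,14.6,150))"
```

```text
pos [533.8  14.6 151.7] yaw 37.0 tilt [ 0.0025  0.     -1.    ] F [ 0.3 -0.6 -1.2] M [-0.03 -0.01 -0.01] gap 42.5 t 8.6
turn norm [0.0006 0.0005 0.    ] deg [0.1 0.1 0. ]
shift norm now [ 0.001  -0.0012  0.0035] in target frame [ 0.001  -0.0012  0.0035]
```

{"api": "play_rows", "payload": {
  "targets": [0.6, 0, 0, 0, 0, 0, 0, 0.6, 0, 0, 0.004, 0, 0, 0, 0.6, 0, 0, 0.004, 0, 0, 0],
  "grip_force": 110
}}

```text
time_s: 8.98
position: [533.8, 14.6, 151.9]
tool_rot: [0.002, 0.446, 0.895, 0.001]
force: [-2.9, -0.7, 8.0]
finger_gap: 41.5
```

```bash
python3 -c "
from h import *
rel(37,(533,14.6,150))"
```

```text
pos [533.8  14.6 151.9] yaw 37.0 tilt [ 4.8e-03 -4.0e-04 -1.0e+00] F [-2.9 -0.7  8. ] M [ 0.13  0.87 -0.03] gap 41.5 t 8.975
turn norm [0.0011 0.001  0.0001] deg [0.2 0.2 0. ]
shift norm now [ 0.001  -0.0013  0.0037] in target frame [ 0.001  -0.0013  0.0037]
```

{"api": "play_rows", "payload": {
  "targets": [0.6, 0, 0, 0.008, 0, 0, 0, 0.6, 0, 0, 0.008, 0, 0, 0]
}}

```text
time_s: 9.22
position: [533.8, 14.6, 150.3]
tool_rot: [0.004, 0.446, 0.895, 0.001]
force: [-6.0, 0.2, 13.9]
finger_gap: 41.1
```

```bash
python3 -c "
from h import *
rel(37,(533,14.6,150))"
```

```text
pos [533.8  14.6 150.3] yaw 37.0 tilt [ 0.0085 -0.0012 -1.    ] F [-6.   0.2 13.9] M [ 0.08  1.38 -0.02] gap 41.1 t 9.225
turn norm [0.0019 0.0019 0.0002] deg [0.3 0.3 0. ]
shift norm now [ 0.001  -0.0014  0.0006] in target frame [ 0.001  -0.0014  0.0006]
```

{"api": "play_rows", "payload": {
  "targets": [0.6, 0.002, -0.002, 0.01, 0.002, 0.002, 0, 0.6, 0.002, -0.002, 0.01, 0.002, 0.002, 0]
}}

```text
time_s: 9.48
position: [533.8, 14.6, 149.1]
tool_rot: [0.001, 0.446, 0.895, 0.0]
force: [-4.9, 0.3, 15.0]
finger_gap: 41.4
```

```bash
python3 -c "
from h import *
rel(37,(533,14.6,146))"
```

```text
pos [533.8  14.6 149.1] yaw 37.0 tilt [ 1.8e-03 -5.0e-04 -1.0e+00] F [-4.9  0.3 15. ] M [0.   0.95 0.01] gap 41.4 t 9.475
turn norm [0.0004 0.0005 0.0002] deg [0.1 0.1 0. ]
shift norm now [ 0.001  -0.0013  0.0061] in target frame [ 0.001  -0.0013  0.0061]
```

{"api": "play_rows", "payload": {
  "targets": [0.6, 0.002, -0.002, 0.011, 0.0005, 0.0005, 0, 0.6, 0.002, -0.002, 0.011, 0.0005, 0.0005, 0, 0.6, 0.002, -0.002, 0.011, 0.0005, 0.0005, 0]
}}

```text
time_s: 9.85
position: [533.8, 14.6, 147.2]
tool_rot: [0.006, 0.446, 0.895, 0.002]
force: [-6.2, 0.3, 16.0]
finger_gap: 41.2
```

```bash
python3 -c "
from h import *
rel(37,(533,14.6,146))"
```

```text
pos [533.8  14.6 147.2] yaw 37.0 tilt [ 0.0123 -0.0022 -0.9999] F [-6.2  0.3 16. ] M [ 0.14  1.19 -0.03] gap 41.2 t 9.85
turn norm [0.0027 0.0029 0.0002] deg [0.5 0.5 0. ]
shift norm now [ 0.001  -0.0013  0.0023] in target frame [ 0.001  -0.0013  0.0023]
```

{"api": "play_rows", "payload": {
  "targets": [0.6, 0.003, -0.002, 0.0125, 0.002, 0.002, 0, 0.6, 0.003, -0.002, 0.0125, 0.002, 0.002, 0]
}}

```text
time_s: 10.1
position: [533.8, 14.6, 145.7]
tool_rot: [0.004, 0.446, 0.895, 0.0]
force: [-5.7, -1.3, 18.5]
finger_gap: 40.9
```

```bash
python3 -c "
from h import *
rel(37,(533,14.6,146))"
```

```text
pos [533.8  14.6 145.7] yaw 37.0 tilt [ 0.0079 -0.0035 -1.    ] F [-5.7 -1.3 18.5] M [-0.08  1.17 -0.01] gap 40.9 t 10.1
turn norm [0.0013 0.0024 0.0001] deg [0.2 0.4 0. ]
shift norm now [ 0.0009 -0.0014 -0.0007] in target frame [ 0.0009 -0.0014 -0.0007]
```

{"api": "play_rows", "payload": {
  "targets": [0.6, 0.003, -0.002, 0.0135, 0.001, 0.002, 0, 0.6, 0.003, -0.002, 0.0135, 0.001, 0.002, 0]
}}

```text
time_s: 10.35
position: [533.9, 14.6, 145.2]
tool_rot: [0.004, 0.446, 0.895, 0.002]
force: [-8.3, -0.2, 23.1]
finger_gap: 41.7
```

```bash
python3 -c "
from h import *
rel(37,(533,14.6,146))"
```

```text
pos [533.9  14.6 145.2] yaw 37.0 tilt [ 0.0094 -0.0011 -1.    ] F [-8.3 -0.2 23.1] M [-0.12  1.67 -0.06] gap 41.7 t 10.35
turn norm [0.0022 0.0021 0.0001] deg [0.4 0.4 0. ]
shift norm now [ 0.001  -0.0014 -0.0016] in target frame [ 0.001  -0.0014 -0.0016]
```

{"api": "play_rows", "payload": {
  "targets": [0.6, 0.002, -0.002, 0.0135, 0.002, 0.002, -0.02, 0.6, 0.002, -0.002, 0.0135, 0.002, 0.002, -0.025]
}}

```text
time_s: 10.6
position: [534.6, 14.5, 145.2]
tool_rot: [0.003, 0.38, 0.925, 0.0]
force: [-6.9, 0.3, 22.1]
finger_gap: 41.2
```

```bash
python3 -c "
from h import *
rel(37,(533,14.6,146))"
```

```text
pos [534.6  14.5 145.2] yaw 45.3 tilt [ 0.0065 -0.0017 -1.    ] F [-6.9  0.3 22.1] M [ 0.13  1.44 -0.06] gap 41.2 t 10.6
turn norm [0.0012 0.0018 0.0463] deg [0.2 0.3 8.3]
shift norm now [ 0.0024 -0.0021 -0.0016] in target frame [ 0.0021 -0.0025 -0.0016]
```

{"api": "play_rows", "payload": {
  "targets": [0.6, 0.003, -0.003, 0.0135, 0.002, 0.002, -0.03, 0.6, 0.003, -0.003, 0.0135, 0.002, 0.002, -0.03, 0.6, 0.003, -0.003, 0.0135, 0.001, 0.002, -0.03]
}}

```text
time_s: 10.98
position: [535.6, 14.4, 145.2]
tool_rot: [0.004, 0.241, 0.97, -0.0]
force: [-6.8, 2.3, 20.9]
finger_gap: 41.3
```

```bash
python3 -c "
from h import *
rel(37,(533,14.6,146))"
```

```text
pos [535.6  14.4 145.2] yaw 62.1 tilt [ 0.0086 -0.0028 -1.    ] F [-6.8  2.3 20.9] M [ 0.53  1.42 -0.15] gap 41.3 t 10.975
turn norm [0.0011 0.0027 0.1392] deg [ 0.2  0.5 25.1]
shift norm now [ 0.0048 -0.0021 -0.0016] in target frame [ 0.0034 -0.004  -0.0015]
```

{"api": "play_rows", "payload": {
  "targets": [0.6, 0.008, -0.004, 0.0135, 0.001, 0.003, -0.03, 0.6, 0.008, -0.003, 0.0135, 0.001, 0.003, -0.03]
}}

```text
time_s: 11.22
position: [535.3, 14.6, 145.6]
tool_rot: [0.007, 0.146, 0.989, -0.0]
force: [-1.5, 1.7, 18.4]
finger_gap: 41.3
```

```bash
python3 -c "
from h import *
rel(37,(533,14.6,146))"
```

```text
pos [535.3  14.6 145.6] yaw 73.2 tilt [ 0.0146 -0.0022 -0.9999] F [-1.5  1.7 18.4] M [ 0.25  0.41 -0.11] gap 41.3 t 11.225
turn norm [0.0021 0.0043 0.2012] deg [ 0.4  0.8 36.2]
shift norm now [ 0.0044 -0.0013 -0.0008] in target frame [ 0.0028 -0.0037 -0.0008]
```

{"api": "play_rows", "payload": {
  "targets": [0.6, 0.007, -0.002, 0.0155, 0.001, 0.004, -0.03, 0.6, 0.007, -0.001, 0.0155, 0, 0.004, -0.03]
}}

```text
time_s: 11.48
position: [535.4, 14.7, 145.2]
tool_rot: [0.006, 0.049, 0.999, -0.0]
force: [-4.8, -0.1, 23.9]
finger_gap: 41.2
```

```bash
python3 -c "
from h import *
rel(37,(533,14.6,146))"
```

```text
pos [535.4  14.7 145.2] yaw 84.4 tilt [ 0.0125 -0.0016 -0.9999] F [-4.8 -0.1 23.9] M [ 0.14  1.08 -0.06] gap 41.2 t 11.475
turn norm [0.0016 0.0038 0.2632] deg [ 0.3  0.7 47.4]
shift norm now [ 0.0047 -0.0007 -0.0017] in target frame [ 0.0027 -0.0039 -0.0016]
```

{"api": "play_rows", "payload": {
  "targets": [0.6, 0.008, 0, 0.0145, 0, 0.004, -0.03, 0.6, 0.008, 0, 0.0145, 0, 0.004, -0.03]
}}

```text
time_s: 11.72
position: [535.2, 14.8, 145.2]
tool_rot: [0.006, -0.048, 0.999, -0.002]
force: [-2.6, 2.3, 20.5]
finger_gap: 40.8
```

```bash
python3 -c "
from h import *
rel(37,(533,14.6,146))"
```

```text
pos [535.2  14.8 145.2] yaw 95.5 tilt [ 0.012  -0.0029 -0.9999] F [-2.6  2.3 20.5] M [ 0.47  0.62 -0.08] gap 40.8 t 11.725
turn norm [0.0007 0.0041 0.325 ] deg [ 0.1  0.7 58.5]
shift norm now [ 0.0045  0.0001 -0.0016] in target frame [ 0.0024 -0.0038 -0.0015]
```

{"api": "play_rows", "payload": {
  "targets": [0.6, 0.007, 0.001, 0.0145, 0, 0.004, -0.018, 0.6, 0.007, 0.001, 0.0145, 0, 0.004, -0.018]
}}

```text
time_s: 11.98
position: [535.2, 14.8, 145.2]
tool_rot: [0.005, -0.106, 0.994, -0.004]
force: [-3.9, 0.5, 20.5]
finger_gap: 41.3
```

```bash
python3 -c "
from h import *
rel(37,(533,14.6,146))"
```

```text
pos [535.2  14.8 145.2] yaw 102.2 tilt [ 0.0099 -0.0075 -0.9999] F [-3.9  0.5 20.5] M [ 0.3   0.95 -0.14] gap 41.3 t 11.975
turn norm [-0.0012  0.004   0.3622] deg [-0.2  0.7 65.2]
shift norm now [ 0.0044  0.0005 -0.0016] in target frame [ 0.0023 -0.0038 -0.0015]
```

{"api": "play_rows", "payload": {
  "targets": [0.6, 0.007, 0.001, 0.0145, -0.001, 0.004, -0.014, 0.6, 0.007, 0.001, 0.0145, -0.001, 0.004, -0.012]
}}

```text
time_s: 12.22
position: [534.8, 14.4, 145.3]
tool_rot: [0.002, -0.148, 0.989, -0.004]
force: [-4.8, 1.3, 21.5]
finger_gap: 41.6
```

```bash
python3 -c "
from h import *
rel(37,(533,14.6,146))"
```

```text
pos [534.8  14.4 145.3] yaw 107.0 tilt [ 0.0059 -0.0078 -1.    ] F [-4.8  1.3 21.5] M [ 0.38  1.04 -0.29] gap 41.6 t 12.225
turn norm [-0.0019  0.0027  0.3888] deg [-0.3  0.5 70. ]
shift norm now [ 0.0033  0.0014 -0.0015] in target frame [ 0.0024 -0.0026 -0.0015]
```

{"api": "play_rows", "payload": {
  "targets": [0.6, 0.006, 0.001, 0.0145, -0.001, 0.003, -0.008]
}}

```text
time_s: 12.35
position: [534.6, 14.2, 145.2]
tool_rot: [0.002, -0.16, 0.987, -0.004]
force: [-5.6, 1.6, 22.7]
finger_gap: 41.3
```

```bash
python3 -c "
from h import *
rel(37,(533,14.6,146))
c=shot('wrist','w11')"
```

```text
pos [534.6  14.2 145.2] yaw 108.4 tilt [ 0.0059 -0.0074 -1.    ] F [-5.6  1.6 22.7] M [ 0.34  1.37 -0.27] gap 41.3 t 12.35
turn norm [-0.0018  0.0027  0.3968] deg [-0.3  0.5 71.4]
shift norm now [ 0.0028  0.0017 -0.0016] in target frame [ 0.0025 -0.0021 -0.0016]
```

View pics/w11.png

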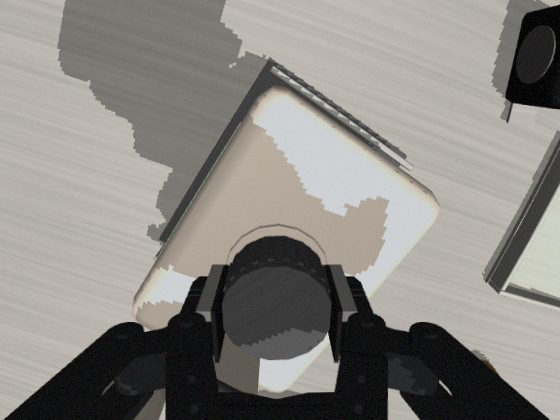

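{"api": "play_rows", "payload": {
  "targets": [0.6, 0.001, 0, 0, 0, 0, 0, 0.6, 0, 0, -0.004, 0, 0, 0, 0.6, 0, 0, -0.004, 0, 0, 0]
}}

```text
time_s: 12.78
position: [533.9, 13.8, 154.9]
tool_rot: [0.004, -0.16, 0.987, -0.005]
force: [-1.3, -0.3, -4.0]
finger_gap: 41.2
```

```bash
python3 -c "
from h import *
rel(37,(533,14.6,146))"
```

```text
pos [533.9  13.8 154.9] yaw 108.4 tilt [ 0.0091 -0.0089 -0.9999] F [-1.3 -0.3 -4. ] M [-0.09  0.31 -0.11] gap 41.2 t 12.775
turn norm [-0.002   0.0038  0.3966] deg [-0.4  0.7 71.4]
shift norm now [0.0012 0.0023 0.0177] in target frame [ 0.0024 -0.0004  0.0177]
```

{"api": "play_rows", "payload": {
  "targets": [0.6, 0, 0, -0.008, 0, 0, 0, 0.6, 0, 0, -0.01, 0, 0, 0]
}}

```text
time_s: 13.02
position: [533.3, 14.0, 162.0]
tool_rot: [0.003, -0.16, 0.987, -0.005]
force: [0.5, -0.3, -1.6]
finger_gap: 41.1
```

```bash
python3 -c "
from h import *
rel(37,(533,14.6,146))"
```

```text
pos [533.3  14.  162. ] yaw 108.4 tilt [ 0.0067 -0.0081 -0.9999] F [ 0.5 -0.3 -1.6] M [-0.01 -0.05  0.03] gap 41.1 t 13.025
turn norm [-0.0019  0.003   0.3966] deg [-0.4  0.5 71.4]
shift norm now [0.0004 0.0016 0.032 ] in target frame [0.0013 0.0002 0.032 ]
```

{"api": "play_rows", "payload": {
  "targets": [0.6, 0, 0, -0.02, 0, 0, 0, 0.6, 0, 0, -0.04, 0, 0, 0, 0.6, 0, 0, -0.05, 0, 0, 0, 0.6, 0, 0, 0, 0, 0, 0]
}}

```text
time_s: 13.52
position: [534.1, 14.7, 220.0]
tool_rot: [0.004, -0.16, 0.987, -0.004]
force: [0.7, -0.7, -1.4]
finger_gap: 41.1
```

Run:
```python
from h import *
rel(108,(482,269.5,220))
c=shot('wrist','w12');c=shot('side','s12')
b=cv2.imread('pics/s12.png')[120:320,150:350]
cv2.imwrite('pics/z12.png',np.hstack([cv2.resize(b,(400,400)),cv2.resize(cv2.imread('pics/w12.png'),(400,400))]))
c=load('w8')
# tray from several wrist views
for n in ('w1','w12'):
    c=load(n);P=cloud(c);Z=P[...,2]
    m=(abs(Z-23)<5)&(abs(P[...,0]-482)<80)&(abs(P[...,1]-269)<80)
    if m.sum()>50: Q=P[m][:,:2].astype(np.float32);print(n,m.sum(),Q.min(0),Q.max(0))
```

```text
pos [534.1  14.7 220. ] yaw 108.4 tilt [ 0.0092 -0.0076 -0.9999] F [ 0.7 -0.7 -1.4] M [ 0.01 -0.02 -0.03] gap 41.1 t 13.525
turn norm [-0.0032  0.002   0.0024] deg [-0.6  0.4  0.4]
shift norm now [-0.0621  0.5164 -0.0048] in target frame [-0.0583  0.5169  0.    ]
w1 1804 [415.43448 199.77942] [547.2578  311.14288]
w12 1612 [417.27878 199.29538] [547.7597 330.3978]
```

View pics/z12.png

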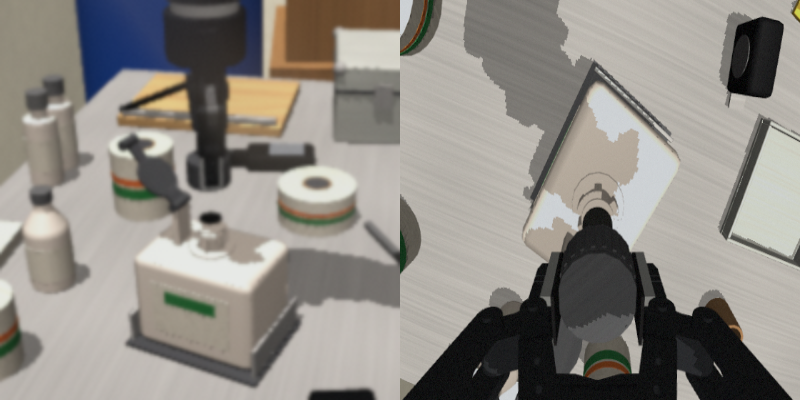

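{"api": "play_rows", "payload": {
  "targets": [0.6, -0.007, 0.05, 0, -0.0016, 0.001, 0, 0.6, -0.0103, 0.086, 0, -0.0016, 0.001, 0, 0.6, -0.0103, 0.086, 0, 0, 0, 0, 0.6, -0.0103, 0.086, 0, 0, 0, 0, 0.6, -0.0103, 0.086, 0, 0, 0, 0, 0.6, -0.0103, 0.07, 0, 0, 0, 0, 0.6, -0.004, 0.04, 0, 0, 0, 0, 0.6, 0, 0, 0, 0, 0, 0]
}}

```text
time_s: 14.62
position: [476.6, 269.6, 203.0]
tool_rot: [-0.012, -0.159, 0.987, 0.0]
force: [0.0, -0.3, -1.9]
finger_gap: 41.3
```

Run:
```python
from h import *
rel(108,(482,268.5,60))
```

```text
pos [476.6 269.6 203. ] yaw 108.3 tilt [-0.0243 -0.0039 -0.9997] F [ 0.  -0.3 -1.9] M [-0.02 -0.01 -0.01] gap 41.3 t 14.625
turn norm [ 0.0012 -0.0077  0.0016] deg [ 0.2 -1.4  0.3]
shift norm now [-0.0164 -0.0067  0.2856] in target frame [-0.0095 -0.0055  0.2859]
```

{"api": "play_rows", "payload": {
  "targets": [0.6, -0.0095, -0.0055, 0.03, 0.001, -0.0077, 0, 0.6, 0, 0, 0.05, 0, 0, 0, 0.6, 0, 0, 0.06, 0, 0, 0, 0.6, 0, 0, 0.06, 0, 0, 0, 0.6, 0, 0, 0.05, 0, 0, 0, 0.6, 0, 0, 0, 0, 0, 0]
}}

```text
time_s: 15.38
position: [480.0, 261.6, 68.7]
tool_rot: [-0.004, -0.157, 0.988, -0.002]
force: [0.3, 0.4, -1.8]
finger_gap: 41.3
```

Run:
```python
from h import *
rel(108,(482,268.5,34))
c=shot('wrist','w13');c=shot('side','s13')
b=cv2.imread('pics/s13.png')[220:420,150:350]
cv2.imwrite('pics/z13.png',np.hstack([cv2.resize(b,(400,400)),cv2.resize(cv2.imread('pics/w13.png'),(400,400))]))
```

```text
pos [480.  261.6  68.7] yaw 108.0 tilt [-0.0066 -0.006  -1.    ] F [ 0.3  0.4 -1.8] M [-0.03  0.05 -0.01] gap 41.3 t 15.375
turn norm [-0.0012 -0.0026  0.0001] deg [-0.2 -0.5  0. ]
shift norm now [-0.0087  0.0121  0.0692] in target frame [-0.0081  0.0119  0.0693]
```

View pics/z13.png

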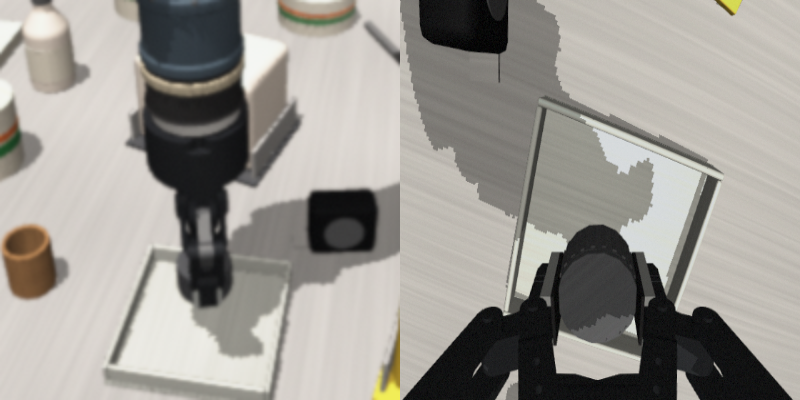

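{"api": "play_rows", "payload": {
  "targets": [0.6, -0.008, 0.012, 0.02, -0.001, -0.0026, 0, 0.6, 0, 0, 0.02, 0, 0, 0, 0.6, 0, 0, 0.02, 0, 0, 0, 0.6, 0, 0, 0.003, 0, 0, 0]
}}

```text
time_s: 15.98
position: [487.3, 271.2, 42.0]
tool_rot: [0.007, -0.157, 0.988, 0.001]
force: [-0.3, 0.3, -1.1]
finger_gap: 41.5
```

Run:
```python
from h import *
rel(108,(482,268.5,29))
```

```text
pos [487.3 271.2  42. ] yaw 108.0 tilt [ 0.0126  0.0048 -0.9999] F [-0.3  0.3 -1.1] M [-0.03  0.02  0.01] gap 41.5 t 15.975
turn norm [0.0002 0.0043 0.0002] deg [0.  0.8 0. ]
shift norm now [ 0.0121 -0.0019  0.0259] in target frame [ 0.0117 -0.0018  0.026 ]
```

{"api": "play_rows", "payload": {
  "targets": [0.6, 0.005, 0, 0.008, 0, 0.0043, 0, 0.6, 0, 0, 0.006, 0, 0, 0, 0.6, 0, 0, 0.006, 0, 0, 0]
}}

```text
time_s: 16.35
position: [485.2, 270.6, 31.8]
tool_rot: [-0.0, -0.157, 0.988, 0.0]
force: [-0.1, 0.9, -1.8]
finger_gap: 41.7
```

Run:
```python
from h import *
rel(108,(482,268.5,29))
```

```text
pos [485.2 270.6  31.8] yaw 108.0 tilt [-4.e-04  5.e-04 -1.e+00] F [-0.1  0.9 -1.8] M [-0.02 -0.05 -0.  ] gap 41.7 t 16.35
turn norm [ 0.0002 -0.0001  0.0002] deg [ 0. -0.  0.]
shift norm now [ 0.0073 -0.002   0.0056] in target frame [ 0.0073 -0.002   0.0056]
```

{"api": "play_rows", "payload": {
  "targets": [0.6, 0, 0, 0.004, 0, 0, 0, 0.6, 0, 0, 0.002, 0, 0, 0]
}}

```text
time_s: 16.6
position: [485.2, 270.5, 28.9]
tool_rot: [-0.0, -0.157, 0.988, 0.0]
force: [-1.4, -0.9, 3.6]
finger_gap: 41.5
```

Run:
```python
from h import *
rel(108,(482,268.5,29))
```

```text
pos [485.2 270.5  28.9] yaw 108.0 tilt [-4.e-04  5.e-04 -1.e+00] F [-1.4 -0.9  3.6] M [-0.14  0.38  0.05] gap 41.5 t 16.6
turn norm [ 0.0002 -0.0001  0.0002] deg [ 0. -0.  0.]
shift norm now [ 0.0073 -0.0019 -0.0003] in target frame [ 0.0073 -0.0019 -0.0003]
```

The cap has touched down at TCP height 28.9 mm, as predicted. Now I'll release it and back off.

{"api": "play_rows", "payload": {
  "targets": [0.0, 0, 0, 0, 0, 0, 0, -0.3, 0, 0, 0, 0, 0, 0, -0.4, 0, 0, 0, 0, 0, 0, -0.4, 0, 0, -0.02, 0, 0, 0, -0.4, 0, 0, -0.05, 0, 0, 0, -0.4, 0, 0, -0.08, 0, 0, 0, -0.4, 0, 0, -0.1, 0, 0, 0, -0.4, 0, 0, 0, 0, 0, 0],
  "grip_force": 30
}}

```text
time_s: 17.6
position: [486.6, 271.0, 162.2]
tool_rot: [0.003, -0.157, 0.988, 0.001]
force: [0.5, 0.2, -0.4]
finger_gap: 59.6
```

Run:
```python
from h import *
rel(108)
for n in ('wrist','side','top'):
    c=shot(n,n[0]+'14');P=cloud(c);Z=P[...,2]
    m=(Z>27)&(Z<45)&(abs(P[...,0]-482)<60)&(abs(P[...,1]-269)<60)
    print(n,m.sum(),np.nanpercentile(Z[m],[10,50,90]) if m.any() else '',np.nanmedian(P[m],0) if m.any() else '')
c=load('t14');P0=cloud(load('top0'));P=cloud(c)
for n,(u,v,r) in dict(roll_low=(349,230,20),roll_a=(345,149,18),roll_b=(226,131,15),bottle=(276,133,11),tape=(209,255,9),marker=(325,266,10),core=(180,170,9),coder=(398,200,20)).items():
    r_=[]
    for Q in (P0,P):
        w=Q[v-r:v+r,u-r:u+r].reshape(-1,3);w=w[w[:,2]>9];r_.append(np.median(w,0))
    print(n,(r_[1]-r_[0]).round(1))
a=cv2.imread('pics/s14.png')[120:420,140:440]
cv2.imwrite('pics/z14.png',np.hstack([cv2.resize(a,(400,400)),cv2.resize(cv2.imread('pics/w14.png'),(400,400))]))
```

```text
pos [486.6 271.  162.2] yaw 108.0 tilt [ 0.0053  0.0028 -1.    ] F [ 0.5  0.2 -0.4] M [-0.   -0.02  0.05] gap 59.6 t 17.6
turn norm [0.0003 0.0019 0.0002] deg [0.1 0.3 0. ]
wrist 2780 [32.31599533 33.37324391 34.24767047] [483.58464599 268.81822162  33.37324391]
side 491 [29.55613504 31.19104903 32.62537823] [483.40982595 273.87597178  31.19104903]
top 148 [29.17428903 33.47504998 38.44934625] [483.69638465 271.43526894  33.47504998]
roll_low [-0.1 -0.2  0.3]
roll_a [-0.7 -0.3 -0.3]
roll_b [-0.3 -0.5  0.4]
bottle [-0.4  0.2  0.2]
tape [-1.8  0.5 -0.6]
marker [ 0.1 -0.2 -0.2]
core [ 0.5  1.5 -0.8]
coder [ 0.2  0.2 -0.4]
```

View pics/z14.png

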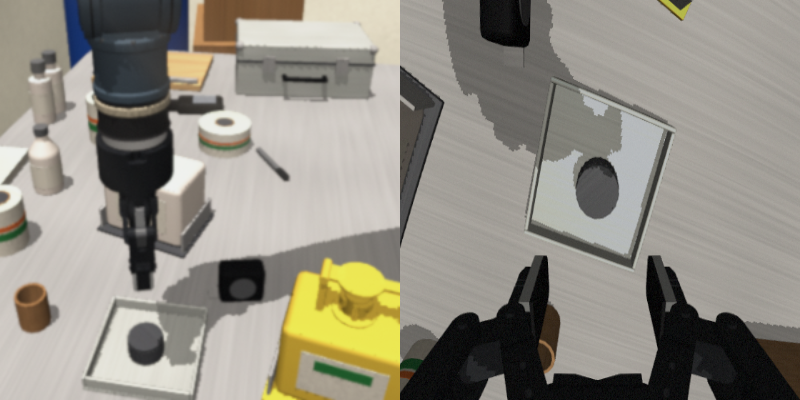

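View pics/t14.png

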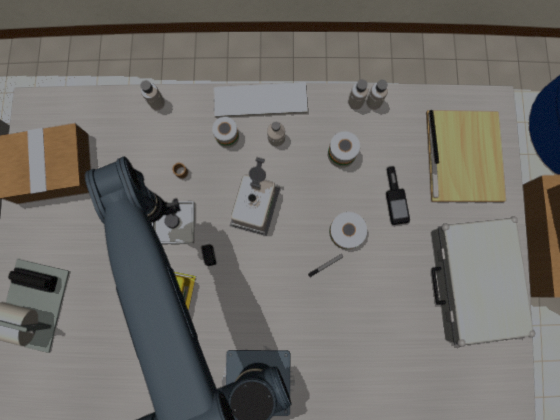

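The cap stands in the middle of the tray, with its top at about 32 mm, flat and level. The tab is open and nothing else has moved, so I'm handing in.

```bash
python3 -c "
from station import sign_off
print(sign_off())"
```

```text
the job is handed in; nothing more can be done
None
```

I opened the canister, took the cap off and stood it upright on the tray floor, then handed the job in at about 17.8 s. No verdict was reported, so the results below are from my own checks.

- **Tab:** I pinched the crossbar and swung it back. It measured about 2.36 rad after release and still looks open in the last overhead picture. The bar slipped up to about 10 mm in the fingers near the end of the swing, but the tab stayed where I left it.
- **Unscrewing:** I pushed the cap down about 6.5 mm, with 18–24 N measured between moves. I then turned it about 71° anticlockwise, until the torque rose to about 0.3 N m. It lifted with no more than 4 N of resistance, then hung free with only its own weight of about 1.6 N.
- **Side load:** While turning there was up to about 8 N sideways and the tool drifted about 2 mm. I corrected for both.
- **Cap in the tray:** It touched down gently at the predicted height. After release its top is at about 31–33 mm (32 expected), and its centre is within about 6 mm of the tray's centre.
- **Camera disagreement:** The views differed by 2–5 mm in y, so I relied on the gripper contact for the final centring.
- **Other objects:** The overhead camera showed no bystander shifted by more than 2 mm. The robot ended clear of everything.

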